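Cover the pastry stand and lift off the outer cover

TASK

Lay the red-glazed slice squarely on the pile of two slices on the cake stand and let go of it, then pick up the two nested covers together by the brass knob, lower them gently over the pile until the clear inner cover sits flat inside the stand's brass rim, and let go of the knob. Then lift off the green outer cover alone (its wooden collar is the grip), leaving the clear inner cover undisturbed on the stand, and finish while still holding the outer cover level and at rest in the gripper, with its lower edge higher than the top of the knob. Leave the jar, the cup and the egg box where they are.

Things in the scene. Friction and masses are not known exactly. Their poses are not given: they have to be found in the camera images.
- stand: round white marble cake stand, fixed, 170 mm across. Origin at the centre of its underside on the counter, z up. The dish floor is 20 mm above the origin; a raised brass rim (inner diameter 142 mm, outer 166 mm) tops out at 28 mm. Its x axis is roughly the long direction of the pile standing on it
- board: black flat pastry board, fixed, 150 x 110 x 8 mm, origin at the centre of its underside; slice_top starts on it
- slice_low: chocolate-glazed pastry slice, rigid, 80 (x) x 48 (y) x 15 (z) mm, 60 g, lowest of the pile at the middle of the stand; origin at the centre of its underside
- slice_mid: second chocolate-glazed slice, same size, lying squarely on slice_low; origin at the centre of its underside
- slice_top: red-glazed pastry slice, rigid, 80 (x, long side) x 48 (y) x 15 (z) mm, about 60 g, lying flat on the black board at first; origin at the centre of its underside. It goes on top of slice_mid, long sides together (either way round)
- inner: clear round inner cover, open below, about 0.25 kg; stands on the counter at first, carrying the outer cover. Origin: centre of its lower edge, z up. 130 mm diameter, 4 mm wall, 58 mm clear inside, top face at 62 mm. Brass knob: 14 mm stem, then cylindrical head 25 mm diameter from 99 to 125 mm above the origin, standing up through the outer cover's hole; lifting by it lifts both
- outer: green round outer cover, about 0.22 kg, resting loosely on the inner's top. Origin: centre of its lower edge, z up; nested, 30 mm above the inner's origin. Skirt 150 mm outside, 142 inside; top plate 32 to 37 mm up; wooden collar 50 mm diameter from 37 to 61 mm up, its 34 mm hole right through. The knob head passes the hole freely; nested, it spans 69 to 95 mm above this origin
- jar: bystander: amber jar with wooden cap, 72 mm diameter, 110 mm tall, origin at the centre of its underside
- cup: bystander: white cup, 68 mm across the rim, 58 mm tall, origin at the centre of its underside
- eggs: bystander: cardboard egg box with four coloured eggs, 100 x 100 x 55 mm, origin at the centre of its underside
Mind the look-alikes: they are no part of the job. What is shaped like the outer but blue is not meant.

How it is judged:
By the outcome, as a careful person would: the job done as asked, in the order asked, and still so for the second after the job is handed in, while the arm keeps its last pose, push and grip.
It also fails if it takes over 58 s, if anything falls off the work surface, if the arm or the gripper's body presses on something with over 40 N, if the wrist force passes 120 N, or if a joint passes its speed limit or range.

ROBOT

A 7-joint arm with a two-finger parallel gripper is mounted at the origin on the work surface. World frame = base frame: x ahead of the robot, y to its left, z up, the work surface at z = 0. Lengths are in m, angles in rad, forces in N, time in s.
With the tool pointing down it reaches from about 0.4 to 0.9 m from the base axis. Payload 5.5 kg.
Tool frame: the origin (TCP) lies midway between the tips of the shut fingers; the grasp point (between the pads) lies 19 mm behind it (manip.grip_depth is the distance from the TCP to the grasp point, in m); z points along the fingers, y is the line along which they close (so a half turn about z gives the same grasp; the last joint's range is limited). The gripper opens to 92 mm and grips with 3 to 60 N. Pads are 19 mm wide; open, the fingers measure 130 mm over their backs; the gripper's body (75 mm by 190 mm) begins 47 mm behind the grasp point.
Start: joints at [1.377, 0.501, -0.427, 1.55, 0.221, 1.138, -0.21], TCP at [0.287, -0.583, 0.195] pointing down, gripper open.
Joint ranges: [-2.88, 2.88], [-0.31, 2.03], [-1.54, 1.56], [0.2, 2.42], [-1.41, 4.55], [0.19, 2.02], [-2.57, 2.57]. Speed limits (rad/s): [2.57, 2.57, 3.14, 3.14, 3.14, 3.14, 3.14].

INTERFACE

Orientations are given as a unit quaternion [x, y, z, w].
In Python, from bench import manip, effector, viewer gives the robot as it stands. Calls block until the motion is done:
- manip.move_pose(position, orientation): joint-space move of the TCP to a pose.
- manip.servo_line(position, ori=None, vel=0.15): straight line of the TCP; ori=None keeps the orientation; vel is the mean speed in m/s.
- manip.movej(angles): joint-space move.
- effector.open_jaws() and effector.close(f_grip=None): open the fingers fully, or close them until they stop; f_grip is the grip in N (None keeps the last).
- manip.sleep(seconds).
- manip.solve_ik(position, orientation): joint angles nearest the present ones, or None.
- viewer.get_image(name): name is "scene" or "top"; returns the picture (420x560x3 uint8, red, green, blue); there is no depth.
- viewer.get_calibration(name): a dict with "vfov" (degrees; the focal length in pixels is half the picture's height over the tangent of half this angle, whatever the lens; pixels are square), "cx", "cy" (the principal point, pixels), "eye" and "attitude" of the camera in the world. Camera axes: x right, y down, z forward; pixel columns grow to the right and rows downward; lengths in m; the calibration is good to about 2 mm. A picture is of the moment at which its call begins. get_calibration takes no time and is no camera call.
A pose or a line that the arm cannot do raises manip.PlanningError and nothing moves.
- manip.hand_in(): hands the job in; it is judged then, once.
Readings, each from a call of its own:
- manip.current_clock(): time.
- manip.current_q(): joint angles.
- manip.current_joint_velocities(): joint speeds.
- manip.current_tau(): joint torques, N m.
- manip.current_tool_pos(): TCP position.
- manip.current_tcp_rot(): TCP orientation.
- manip.current_force(): force on the tool from outside, world axes, zero at the start.
- manip.current_wrist_torque(): the same for the moment, N m.
- manip.current_finger_gap(): finger opening in m.
- manip.current_gripper_force(): force on a finger pad.
Only numpy, scipy, OpenCV 4.12 (cv2) and the standard library are available. Lean on these libraries where they do the work, as an engineer would, in place of code of your own. Each camera call takes 0.05 s, during which the arm holds its last target. There are 200 camera calls.

## Working session

There is one attempt and no reset: what is moved stays moved. The work goes in short steps, each a Python script; the robot and the scene stay as the last script left them, time stands still between calls to the robot, and variables do not carry over. Pictures are saved under pics/ and viewed, at most 10 in all, crops included, and the job is handed in when it is done.

```bash
ls; mkdir -p pics
python3 - <<'E'
from bench import manip, effector, viewer
import cv2
for n in("scene","top"):
    cv2.imwrite(f"pics/{n}0.png",viewer.get_image(n)[:,:,::-1]); print(n,viewer.get_calibration(n))
print(manip.current_clock(),manip.current_tcp_rot(),manip.grip_depth)
E
```

```text
pics
scene {'vfov': 57.56339433664298, 'cx': 274.96848075657766, 'cy': 215.24553888770933, 'eye': array([ 1.09371741, -0.19708945,  0.65585331]), 'attitude': array([ 0.7684492 ,  0.48580858, -0.22531073, -0.3503012 ])}
top {'vfov': 57.86462336223673, 'cx': 271.41891519103314, 'cy': 207.5079250519834, 'eye': array([0.39450539, 0.05692994, 0.98425005]), 'attitude': array([-0.69780925,  0.71379465, -0.02816859,  0.05259261])}
0.1 [ 9.74025395e-01  2.26437151e-01 -1.75433636e-04 -8.45795617e-04] 0.0188
```

View pics/scene0.png

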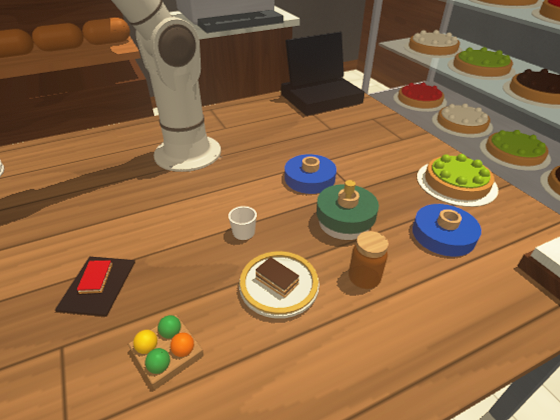

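View pics/top0.png

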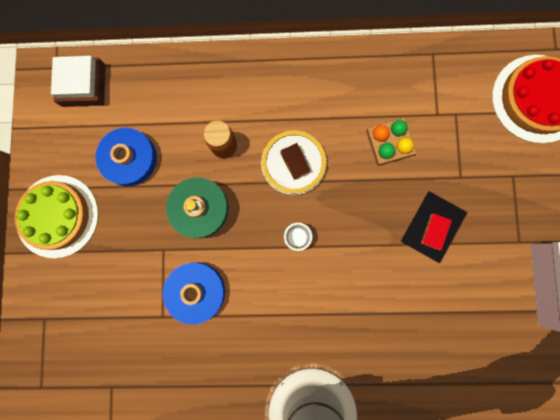

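The top view shows three cover-like objects: green with a brass knob at (197,208), blue at (125,156) and blue at (193,293). Only the green one is meant, because it has the knob and sits on the clear inner cover. The stand with the pile is at (294,162) and the red slice on the board is at (436,232). The jar is at (218,140), the cup at (298,236) and the eggs at (390,142).

```bash
cat > h.py <<'E'
import numpy as np, cv2
from scipy.spatial.transform import Rotation as R
from bench import manip, effector, viewer
def cam(n):
    c=viewer.get_calibration(n); return c, 210/np.tan(np.radians(c['vfov'])/2), R.from_quat(c['attitude']).as_matrix()
def at_z(n,px,z):
    c,f,M=cam(n); px=np.atleast_2d(px).astype(float)
    d=np.c_[(px[:,0]-c['cx'])/f,(px[:,1]-c['cy'])/f,np.ones(len(px))]@M.T
    return c['eye']+d*((z-c['eye'][2])/d[:,2])[:,None]
def proj(n,P):
    c,f,M=cam(n); q=(np.atleast_2d(P)-c['eye'])@M; return q[:,:2]/q[:,2:]*f+[c['cx'],c['cy']]
def blob(mask,near):
    k,l,s,c=cv2.connectedComponentsWithStats(mask.astype(np.uint8))
    i=min((i for i in range(1,k) if s[i,4]>40),key=lambda i:np.hypot(*(c[i]-near)))
    return l==i
def rect(m,n,z):   # world rectangle of a mask at height z
    ct=max(cv2.findContours(m.astype(np.uint8),0,1)[0],key=len)[:,0]
    (x,y),(w,h),a=cv2.minAreaRect((at_z(n,ct,z)[:,:2]*1000).astype(np.float32))
    if w<h: w,h,a=h,w,a+90
    ys,xs=np.nonzero(m); cen=at_z(n,np.c_[xs,ys],z)[:,:2].mean(0)
    return cen,np.array([x,y])/1000,(w,h),(a+90)%180-90
def down(a):  # tool down, closing axis (tool y) at world yaw a (rad)
    q=R.from_matrix(np.array([[np.sin(a),np.cos(a),0],[-np.cos(a),np.sin(a),0],[0,0,-1]]).T.T)
    return q.as_quat()
E
python3 - <<'E'
from h import *
print(np.round(R.from_quat(down(.3)).as_matrix(),2).tolist(), R.from_quat(manip.current_tcp_rot()).as_matrix()[:,1])
seeds={'top':dict(red=(436,232),choc=(294,162),board=(436,228),green=(197,208),knob=(193,206),rim=(294,162),jar=(218,140),cup=(298,236)),
'scene':dict(red=(95,276),choc=(280,272),board=(95,285),green=(347,205),rim=(280,283))}
for n in('top','scene'):
    im=cv2.imread(f"pics/{n}0.png"); hsv=cv2.cvtColor(im,cv2.COLOR_BGR2HSV); H,S,V=[hsv[...,i].astype(int) for i in range(3)]
    red=((H<8)|(H>172))&(S>150)&(V>110)
    s=seeds[n]
    print(n,'red',rect(blob(red,s['red']),n,.023))
    # choc glaze
    yy,xx=np.mgrid[:420,:560]; near=np.hypot(xx-s['choc'][0],yy-s['choc'][1])<35
    print('choc',rect(blob((V<90)&near,s['choc']),n,.050))
    print('board',rect(blob((V<60)|red,s['board']),n,.008))
    g=blob((H>40)&(H<95)&(S>60)&(V<140),s['green']);print('green',rect(g,n,.067))
    r=(H>15)&(H<32)&(S>120)&(V>150)&(np.hypot(xx-s['rim'][0],yy-s['rim'][1])<50)
    print('rim',rect(blob(r,s['rim']),n,.028))
    x,y={'top':(197,185),'scene':(320,210)}[n]
a=cv2.imread("pics/top0.png");b=cv2.imread("pics/scene0.png")
c1=cv2.resize(a[165:250,155:240],(400,400),interpolation=cv2.INTER_CUBIC)
c2=cv2.resize(b[170:250,305:385],(400,400),interpolation=cv2.INTER_CUBIC)
cv2.imwrite("pics/crop1.png",np.hstack([c1,c2]))
E
```

```text
Traceback (most recent call last):
  File "h.py", line 23, in down
    q=R.from_matrix(np.array([[np.sin(a),np.cos(a),0],[-np.cos(a),np.sin(a),0],[0,0,-1]]).T.T)
  File "scipy/spatial/transform/_rotation.pyx", line 1143, in scipy.spatial.transform._rotation.Rotation.from_matrix
ValueError: Non-positive determinant (left-handed or null coordinate frame) in rotation matrix 0: [[ 0.29552021  0.95533649  0.        ]
 [-0.95533649  0.29552021  0.        ]
 [ 0.          0.         -1.        ]].
```

```bash
sed -i 's/    q=R.from_matrix.*/    q=R.from_matrix([[-np.sin(a),np.cos(a),0],[np.cos(a),np.sin(a),0],[0,0,-1]])/' h.py
cat > m.py <<'E'
from h import *
print(R.from_quat(manip.current_tcp_rot()).as_matrix()[:,1])
seeds={'top':dict(red=(436,232),choc=(294,162),board=(436,228),green=(197,208),knob=(193,206),rim=(294,162),jar=(218,140),cup=(298,236)),
'scene':dict(red=(95,276),choc=(280,272),board=(95,285),green=(347,205),rim=(280,283))}
np.set_printoptions(precision=4,suppress=True)
for n in('top','scene'):
    im=cv2.imread(f"pics/{n}0.png"); hsv=cv2.cvtColor(im,cv2.COLOR_BGR2HSV); H,S,V=[hsv[...,i].astype(int) for i in range(3)]
    red=((H<8)|(H>172))&(S>150)&(V>110)
    s=seeds[n]
    print(n,'red',rect(blob(red,s['red']),n,.023))
    yy,xx=np.mgrid[:420,:560]; near=np.hypot(xx-s['choc'][0],yy-s['choc'][1])<35
    print('choc',rect(blob((V<90)&near,s['choc']),n,.050))
    print('board',rect(blob((V<60)|red,s['board']),n,.008))
    g=blob((H>40)&(H<95)&(S>60)&(V<140),s['green']);print('green',rect(g,n,.067))
    r=(H>15)&(H<32)&(S>120)&(V>150)&(np.hypot(xx-s['rim'][0],yy-s['rim'][1])<50)
    print('rim',rect(blob(r,s['rim']),n,.028))
a=cv2.imread("pics/top0.png");b=cv2.imread("pics/scene0.png")
c1=cv2.resize(a[165:250,155:240],(400,400),interpolation=cv2.INTER_CUBIC)
c2=cv2.resize(b[170:250,305:385],(400,400),interpolation=cv2.INTER_CUBIC)
cv2.imwrite("pics/crop1.png",np.hstack([c1,c2]))
E
python3 m.py
```

```text
[ 0.44111077 -0.897451   -0.0017271 ]
top red (array([ 0.4351, -0.3213]), array([ 0.435 , -0.3212]), (82.64222717285156, 50.189090728759766), -22.897262573242188)
choc (array([0.6191, 0.026 ]), array([0.6186, 0.0258]), (77.48003387451172, 44.192481994628906), 25.466583251953125)
board (array([ 0.4488, -0.3208]), array([ 0.4482, -0.3209]), (147.8287353515625, 108.3368911743164), -31.587329864501953)
green (array([0.5042, 0.2698]), array([0.5054, 0.2714]), (151.0487518310547, 145.5531005859375), 88.74464416503906)
rim (array([0.629 , 0.0296]), array([0.6248, 0.0293]), (166.93382263183594, 164.9290008544922), 43.745941162109375)
scene red (array([ 0.4367, -0.3231]), array([ 0.4354, -0.3226]), (83.65956115722656, 49.72288131713867), -22.691200256347656)Traceback (most recent call last):
  File "m.py", line 12, in <module>
    print('choc',rect(blob((V<90)&near,s['choc']),n,.050))
                      ~~~~^^^^^^^^^^^^^^^^^^^^^^^
  File "h.py", line 14, in blob
    i=min((i for i in range(1,k) if s[i,4]>40),key=lambda i:np.hypot(*(c[i]-near)))
ValueError: min() iterable argument is empty
```

```bash
sed -i 's/(V<90)&near/(V<(90 if n=="top" else 110))\&(H<20)\&near/; s/^    print(.board.*$//' m.py; sed -i "s/def blob/def _b/;" /dev/null
python3 - <<'E'
import cv2,numpy as np
b=cv2.imread("pics/scene0.png");h=cv2.cvtColor(b,cv2.COLOR_BGR2HSV)
for p in((277,272),(290,278),(265,272)):print(h[p[1],p[0]])
E
python3 m.py
```

```text
[ 12 148 102]
[ 12 149 103]
[ 12 154 101]
[ 0.44111077 -0.897451   -0.0017271 ]
top red (array([ 0.4351, -0.3213]), array([ 0.435 , -0.3212]), (82.64222717285156, 50.189090728759766), -22.897262573242188)
choc (array([0.6191, 0.026 ]), array([0.6186, 0.0258]), (77.48003387451172, 44.192481994628906), 25.466583251953125)
green (array([0.5042, 0.2698]), array([0.5054, 0.2714]), (151.0487518310547, 145.5531005859375), 88.74464416503906)
rim (array([0.629 , 0.0296]), array([0.6248, 0.0293]), (166.93382263183594, 164.9290008544922), 43.745941162109375)
scene red (array([ 0.4367, -0.3231]), array([ 0.4354, -0.3226]), (83.65956115722656, 49.72288131713867), -22.691200256347656)
choc (array([0.6234, 0.0246]), array([0.6225, 0.0256]), (79.55744934082031, 49.8006477355957), 23.932682037353516)
green (array([0.5318, 0.2532]), array([0.523 , 0.2622]), (179.1357421875, 147.55514526367188), -30.000823974609375)
rim (array([0.6269, 0.0274]), array([0.6229, 0.0289]), (166.34454345703125, 165.5914764404297), -50.502376556396484)sed: couldn't edit /dev/null: not a regular file
```

Run:
```python
import cv2,numpy as np
a=cv2.imread("pics/top0.png");b=cv2.imread("pics/scene0.png")
f=lambda i:cv2.resize(i,(400,400),interpolation=cv2.INTER_CUBIC)
cv2.imwrite("pics/crop1.png",np.hstack([f(a[165:245,155:235]),f(b[170:250,305:385])]))
```

```text
(no output)
```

View pics/crop1.png

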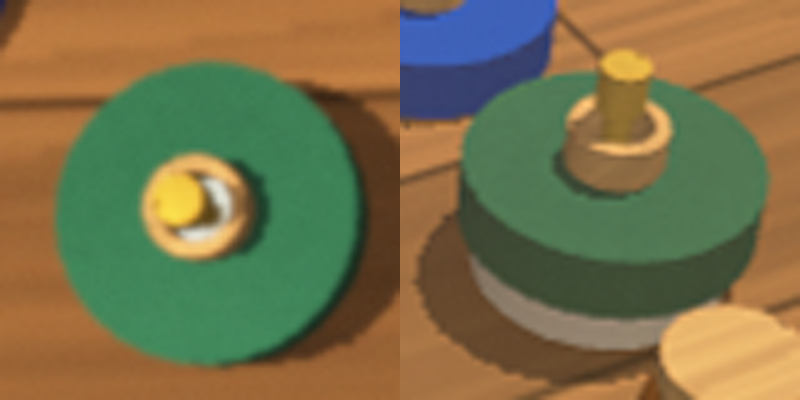

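The crops confirm the choice. The brass knob top is at top (190.8,204.4) and scene (350.4,183). The wooden collar is centred at top (195,206.2) and scene (348.8,194.8), on the green cover above the clear inner one.

Run:
```python
from h import *
np.set_printoptions(precision=4,suppress=True)
print('knob',at_z('top',(190.8,204.4),.125),at_z('scene',(350.4,183),.125))
print('collar',at_z('top',(195,206.2),.091),at_z('scene',(348.8,194.8),.091))
s=np.array([.4352,-.322]); p=np.array([.6205,.0258])
for d in(67.2,67.2-180): print(d,manip.solve_ik([*s,.011],down(np.radians(d))))
for d in(114.5,114.5-180): print(d,manip.solve_ik([*p,.0535],down(np.radians(d))))
d=down(np.radians(67.2-180))
if manip.solve_ik([*s,.011],d) is None: d=down(np.radians(67.2))
manip.move_pose([*s,.10],d); print(manip.current_clock())
manip.servo_line([*s,.011]); 
effector.close(20); print(manip.current_finger_gap(),manip.current_gripper_force(),manip.current_force(),manip.current_clock())
manip.servo_line([*s,.15]); print(manip.current_finger_gap(),manip.current_clock(),manip.current_q())
cv2.imwrite("pics/g1.png",viewer.get_image("scene")[:,:,::-1])
```

```text
knob [[0.5053 0.2708 0.125 ]] [[0.5073 0.2721 0.125 ]]
collar [[0.5051 0.2691 0.091 ]] [[0.5085 0.2716 0.091 ]]
67.2 [ 1.2214  0.6978 -0.8222  1.9403  0.7021  0.8168  1.1797]
-112.8 [ 0.8168  0.5516 -0.2859  1.9535  0.2406  0.669  -1.5874]
114.5 [ 0.5913  0.8215 -0.988   1.7194  0.7832  1.048   1.3266]
-65.5 [ 0.3937  0.6789 -0.6626  1.7258  0.5089  0.9156 -1.6229]
1.3083
0.00038556326484960666 0.0 [ 0.3331  0.709  -0.2615] 3.4917
0.000392499860523431 4.5667 [ 0.8884  0.3512 -0.3654  1.8721  0.1518  0.947  -1.5145]
```

The jaws closed on nothing, so I'll look at why.

Run:
```python
from h import *
np.set_printoptions(precision=4,suppress=True)
t=viewer.get_image("top")[:,:,::-1]; s=cv2.imread("pics/g1.png")
f=lambda i:cv2.resize(i,(400,400),interpolation=cv2.INTER_CUBIC)
cv2.imwrite("pics/g2.png",np.hstack([f(t[150:310,360:520]),f(s[170:330,20:180])]))
print(manip.current_tool_pos(),R.from_quat(manip.current_tcp_rot()).as_matrix()[:,1:].T)
```

```text
[ 0.4344 -0.3215  0.1488] [[-0.3875 -0.9219 -0.0007]
 [-0.0017  0.0014 -1.    ]]
```

View pics/g2.png

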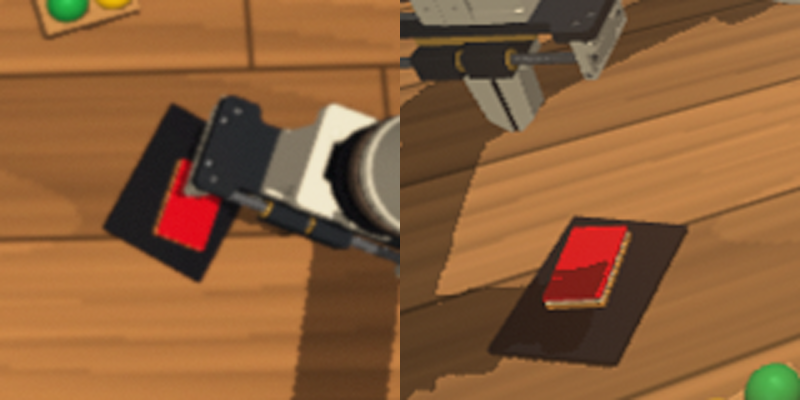

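Run:
```python
from h import *
np.set_printoptions(precision=4,suppress=True)
P=manip.current_tool_pos()
print(proj('scene',P),proj('top',P), proj('top',[.4352,-.322,.023]),proj('scene',[.4352,-.322,.023]),proj('top',[0,0,0]))
print([ (viewer.get_calibration(n)['eye'],viewer.get_calibration(n)['cx']) for n in('top','scene')])
```

```text
[[ 74.2663 231.1443]] [[459.703  228.7698]] [[436.8511 231.3877]] [[ 94.3472 273.9732]] [[312.3451 412.632 ]]
[(array([0.3945, 0.0569, 0.9843]), 271.41891519103314), (array([ 1.0937, -0.1971,  0.6559]), 274.96848075657766)]
```

Run:
```python
from h import *
np.set_printoptions(precision=1,suppress=True)
P=manip.current_tool_pos()
for d in np.vstack([np.zeros(3),np.eye(3)*.02]): print(d,proj('scene',P+d),proj('top',P+d))
s=viewer.get_image("scene")[:,:,::-1];t=viewer.get_image("top")[:,:,::-1]
f=lambda i:cv2.resize(i,(400,400),interpolation=cv2.INTER_CUBIC)
cv2.imwrite("pics/g3.png",np.hstack([f(t[190:270,420:500]),f(s[170:250,30:110])]))
```

```text
[0. 0. 0.] [[ 74.3 231.1]] [[459.7 228.8]]
[0. 0. 0.] [[ 75.  237.6]] [[459.  219.5]]
[0. 0. 0.] [[ 85.2 228.1]] [[450.3 229. ]]
[0. 0. 0.] [[ 70.6 223.5]] [[464.  228.2]]
```

View pics/g3.png

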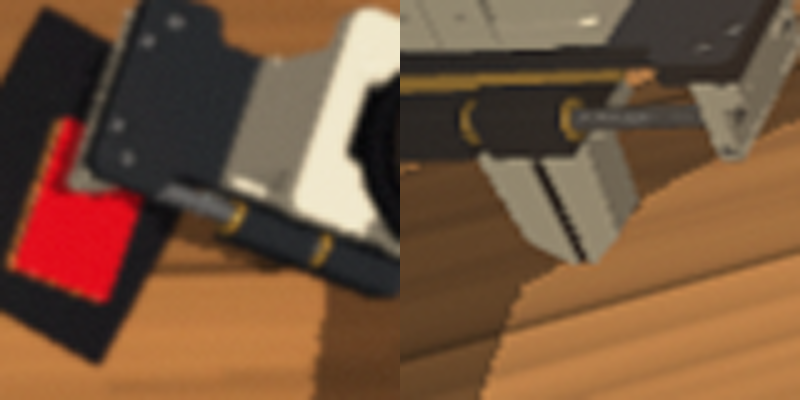

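The fingertips sit about 9 px up and left of where the reported TCP projects, so the real tips look 2 cm or so higher than reported. I'll check with a gentle touch on bare counter.

Run:
```python
from h import *
np.set_printoptions(precision=4,suppress=True)
q=manip.current_tcp_rot(); x=[.53,-.22]
manip.move_pose([*x,.04],q); manip.servo_line([*x,.012])
print(manip.current_clock(),manip.current_force())
f0=manip.current_force()[2]; z=.012
while z>-.035:
    z-=.002
    try: manip.servo_line([*x,z],vel=.04)
    except manip.PlanningError as e: print('plan',e);break
    f=manip.current_force()[2]-f0
    if abs(f)>2.5: break
print(z,f,manip.current_tool_pos(),manip.current_clock())
s=viewer.get_image("scene")[:,:,::-1]
manip.servo_line([*x,.06])
a=proj('scene',[*x,0])[0].astype(int); print(a-40,proj('scene',[*x,0]))
cv2.imwrite("pics/g4.png",cv2.resize(s[a[1]-40:a[1]+40,a[0]-40:a[0]+40],(560,560),interpolation=cv2.INTER_CUBIC))
```

```text
5.8417 [ 0.5196 -0.6859  1.0301]
-0.032000000000000015 6.88131234907434 [ 0.5304 -0.2201 -0.0312] 11.3417
[113 256] [[153.274  296.2556]]
```

View pics/g4.png

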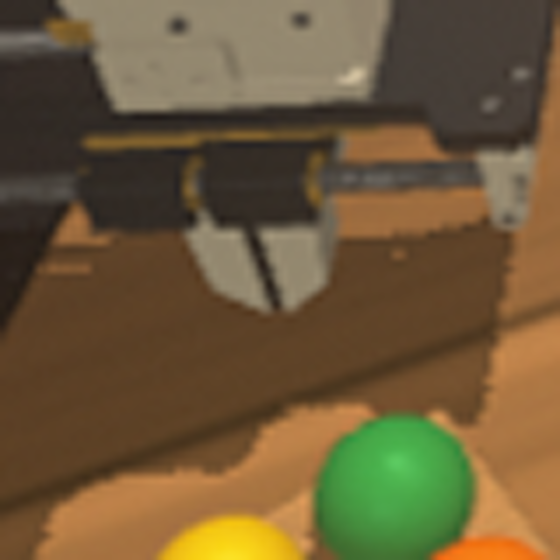

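The fingers touched the counter at a commanded z of about -0.030. The tip pixel, about (152,300), projects to within 1 cm of the commanded xy. So the reported TCP is about 30 mm too low in z and fine laterally. I'll apply -30 mm to every z.

```bash
cat >> h.py <<'E'
OZ=-.030   # commanded z = true tip z + OZ
def settle(x,z,zmin,step=.001,thr=1.5):  # lower in steps until contact
    manip.sleep(.1); f0=manip.current_force()[2]; f=0
    while z>zmin and f<thr:
        z-=step; manip.servo_line([*x,z],vel=.04); f=manip.current_force()[2]-f0
    return z,f
E
python3 - <<'E'
from h import *
np.set_printoptions(precision=4,suppress=True)
effector.open_jaws()
s=np.array([.4352,-.322]); p=np.array([.6205,.0258]); d=down(np.radians(-112.8)); zp=.0115+OZ
manip.move_pose([*s,.06],d); manip.servo_line([*s,zp],vel=.12); print(manip.current_force())
effector.close(20); print(manip.current_finger_gap(),manip.current_gripper_force(),manip.current_clock())
if manip.current_finger_gap()>.03:
    manip.servo_line([*s,.10],vel=.2)
    manip.move_pose([*p,.08],down(np.radians(-65.5)))
    print(manip.current_finger_gap(),manip.current_tool_pos(),manip.current_clock(),R.from_quat(manip.current_tcp_rot()).as_matrix()[:,1])
s=viewer.get_image("scene")[:,:,::-1];t=viewer.get_image("top")[:,:,::-1]
f=lambda i:cv2.resize(i,(400,400),interpolation=cv2.INTER_CUBIC)
cv2.imwrite("pics/g5.png",np.hstack([f(t[90:230,230:370]),f(s[180:320,210:350])]))
E
```

```text
[ 0.2339 -0.2989  0.4985]
0.04794916559282712 20.000147223472595 15.7917
0.04767058585725093 [0.6203 0.023  0.0797] 18.0 [ 0.4116 -0.9114  0.0013]
```

View pics/g5.png

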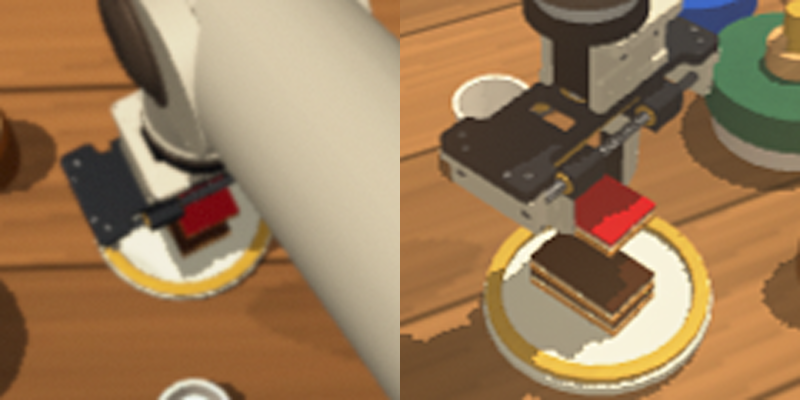

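The slice is held level above the pile, gap 47.7 mm. The near end of the held slice has corners at scene (299.6,252.8) and (282.5,265). The matching pile corners are about (298.6,273.8) and (282.8,288.5). I'll compare them in world coordinates.

Run:
```python
from h import *
np.set_printoptions(precision=4,suppress=True)
P=manip.current_tool_pos();y=R.from_quat(manip.current_tcp_rot()).as_matrix()[:,1];print(P,np.degrees(np.arctan2(y[1],y[0])),manip.current_force())
zb=P[2]+.0185+.008
a=at_z('scene',[(299.6,252.8),(282.5,265)],zb+.015); b=at_z('scene',[(298.6,273.8),(282.8,288.5)],.05)
print(a,b,a.mean(0)-b.mean(0))
for w in(a,b): e=w[1]-w[0]; print(np.linalg.norm(e),np.degrees(np.arctan2(e[1],e[0])))
s=viewer.get_image("scene")[:,:,::-1]; hsv=cv2.cvtColor(s.copy(),cv2.COLOR_BGR2HSV);H,S,V=[hsv[...,i].astype(int) for i in range(3)]
m=blob(((H<8)|(H>172))&(S>150)&(V>90),(285,255)); print(m.sum(),rect(m,'scene',zb+.015))
```

```text
[0.6205 0.023  0.0799] -65.71535001465986 [-0.3003  0.1632 -0.9623]
[[0.6522 0.0599 0.1214]
 [0.666  0.0166 0.1214]] [[0.6448 0.0644 0.05  ]
 [0.6649 0.0183 0.05  ]] [ 0.0043 -0.0031  0.0714]
0.04550208395585262 -72.29595436699768
0.05024835980712639 -66.49034413165825
409 (array([0.6386, 0.0318]), array([0.6375, 0.0305]), (49.215606689453125, 44.680816650390625), -65.44402122497559)
```

Run:
```python
from h import *
np.set_printoptions(precision=4,suppress=True)
x=np.array([.621,.0284]); d=down(np.radians(-65.3))
manip.servo_line([*x,.032],d,vel=.1); print(manip.current_tool_pos())
z,f=settle(x,.027,.019); print(z,f,manip.current_tool_pos(),manip.current_clock())
effector.open_jaws(); P=manip.current_tool_pos()
manip.servo_line([*x,.12],vel=.2); print(manip.current_clock())
# clear view while heading toward covers
print([manip.solve_ik([.506,.271,.15],down(np.radians(a))) is not None for a in(-65,-90,-40,0,90)])
manip.move_pose([.506,.271,.17],down(np.radians(-65)))
print(manip.current_tool_pos(),manip.current_clock())
for n in('scene','top'): cv2.imwrite(f"pics/p_{n}.png",viewer.get_image(n)[:,:,::-1])
s=cv2.imread("pics/p_scene.png");t=cv2.imread("pics/p_top.png")
f=lambda i:cv2.resize(i,(400,400),interpolation=cv2.INTER_CUBIC)
cv2.imwrite("pics/g6.png",np.hstack([f(t[110:250,190:330]),f(s[140:320,210:390])]))
```

```text
[0.6208 0.0288 0.0315]
0.022999999999999996 4.295993875928339 [0.6212 0.0285 0.0236] 19.9333
21.4333
[True, True, True, True, True]
[0.5069 0.2688 0.169 ] 22.4917
```

View pics/g6.png

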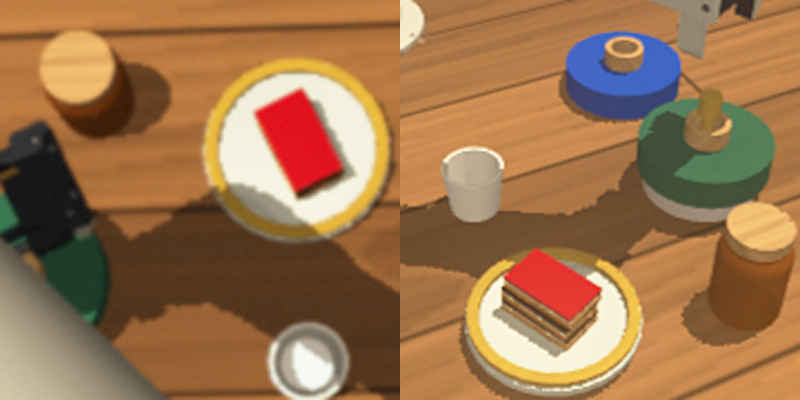

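The red slice lies squarely on the pile: top crop (300,142), scene crop (552,285). The covers at scene crop (705,155) haven't been touched. Next I'll grip the knob.

Run:
```python
from h import *
np.set_printoptions(precision=4,suppress=True)
t=cv2.imread("pics/p_top.png");hsv=cv2.cvtColor(t,cv2.COLOR_BGR2HSV);H,S,V=[hsv[...,i].astype(int) for i in range(3)]
print(rect(blob(((H<8)|(H>172))&(S>150)&(V>110),(295,160)),'top',.065))
k=np.array([.5063,.2715]); zg=.0945+OZ; st=np.array([.6238,.029])
manip.servo_line([*k,zg+.05],down(np.radians(-65)),vel=.15); print(manip.current_tool_pos())
manip.servo_line([*k,zg],vel=.1); print(manip.current_force(),manip.current_tool_pos())
effector.close(40); print(manip.current_finger_gap(),manip.current_gripper_force(),manip.current_force(),manip.current_clock())
if abs(manip.current_finger_gap()-.025)<.004:
    manip.servo_line([*k,zg+.02],vel=.05); print(manip.current_force(),manip.current_finger_gap())
    manip.servo_line([*k,zg+.14],vel=.15)
    manip.servo_line([*st,zg+.14],vel=.18)
    manip.servo_line([*st,zg+.09],vel=.1); manip.sleep(.2)
print(manip.current_tool_pos(),manip.current_finger_gap(),manip.current_force(),manip.current_clock())
for n in('scene','top'): cv2.imwrite(f"pics/q_{n}.png",viewer.get_image(n)[:,:,::-1])
s=cv2.imread("pics/q_scene.png");t=cv2.imread("pics/q_top.png")
f=lambda i:cv2.resize(i,(400,400),interpolation=cv2.INTER_CUBIC)
cv2.imwrite("pics/g7.png",np.hstack([f(t[90:230,220:360]),f(s[160:340,190:370])]))
```

```text
(array([0.6198, 0.0289]), array([0.62  , 0.0289]), (79.08702087402344, 47.68965148925781), 24.626262664794922)
[0.5065 0.2712 0.1145]
[-0.0729  0.3596  0.2417] [0.5064 0.2719 0.0647]
0.024346380399264147 39.99986171722412 [ 0.0789  1.1131 -1.3871] 24.8167
[-0.1405 -0.3765 -4.8806] 0.024367356956446304
[0.6245 0.0291 0.1554] 0.023935351651325227 [ 0.588   1.1264 -4.7484] 28.8167
```

View pics/g7.png

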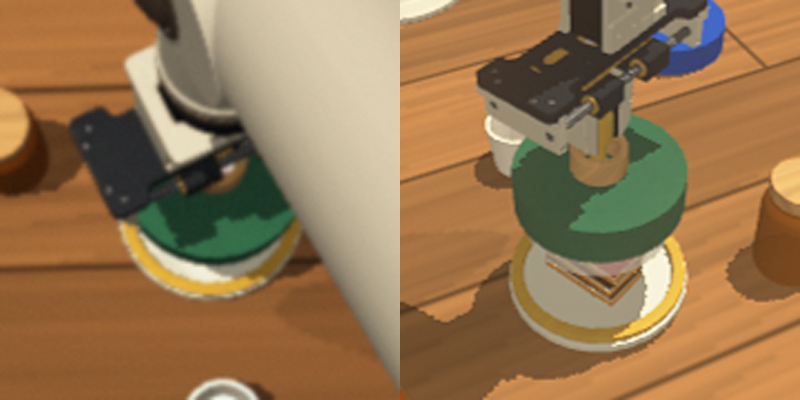

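The covers hang level over the stand: scene crop skirt spans columns 513 to 687, rim 510 to 688. The wrist reads -4.7 N, so both covers are lifted. Lowering now.

Run:
```python
from h import *
np.set_printoptions(precision=4,suppress=True)
zg=.0945+OZ; st=np.array([.6236,.029]); bs=R.from_euler('z',0)
b=zg+.09
c=proj('scene',[*st,.135+.03]);print(c)
manip.servo_line([*st,zg+.034],vel=.08); print(manip.current_tool_pos(),manip.current_force())
z,f=settle(st,zg+.026,zg+.014,thr=1.5); print(z-zg,f,manip.current_force(),manip.current_tool_pos(),manip.current_clock())
s=viewer.get_image('scene')[:,:,::-1]
cv2.imwrite("pics/g8.png",cv2.resize(s[160:340,190:370],(560,560),interpolation=cv2.INTER_CUBIC))
```

```text
[[278.6657 231.8268]]
[0.624  0.0292 0.0988] [-0.0535  0.36   -4.9188]
0.01899999999999999 9.90632599324991 [-4.4348 -1.0161  4.7715] [0.6236 0.029  0.0844] 31.7417
```

View pics/g8.png

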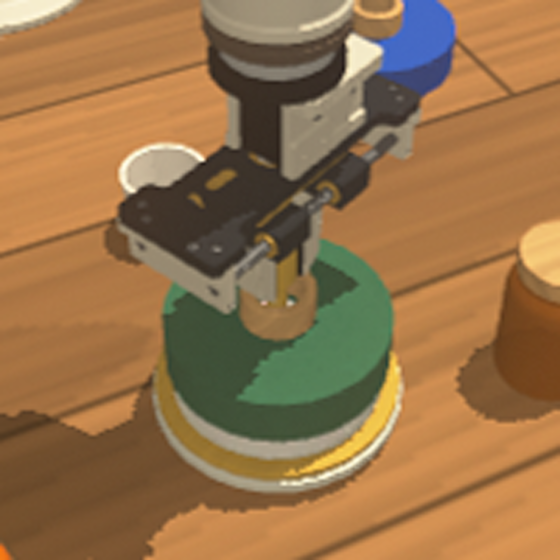

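The covers are seated: contact came after a 19 to 20 mm rise and the inner sits level inside the rim, at scene crop (278,440). I'll release the knob, drop to the collar, grip it and lift straight up.

Run:
```python
from h import *
np.set_printoptions(precision=4,suppress=True)
st=np.array([.6236,.029]); z=.0905+OZ
manip.servo_line([*st,.0645+.0198],vel=.04); print(manip.current_force())
effector.open_jaws(); manip.sleep(.2); print(manip.current_force(),manip.current_tool_pos(),manip.current_finger_gap())
manip.servo_line([*st,z],vel=.06); print(manip.current_force(),manip.current_tool_pos())
effector.close(30); print(manip.current_finger_gap(),manip.current_force(),manip.current_clock())
if abs(manip.current_finger_gap()-.05)<.004:
    for h in(.004,.012,.025,.04,.06,.08,.10,.125):
        manip.servo_line([*st,z+h],vel=.06); print(h,manip.current_force(),manip.current_finger_gap())
manip.sleep(.4); print(manip.current_tool_pos(),manip.current_force(),manip.current_wrist_torque(),manip.current_clock())
for n in('scene','top'): cv2.imwrite(f"pics/r_{n}.png",viewer.get_image(n)[:,:,::-1])
```

```text
[-1.3477 -0.1738  0.7916]
[ 1.1473 -0.4758 -0.8181] [0.6236 0.029  0.0843] 0.09153518563640557
[-0.5741 -0.1236  0.3439] [0.6232 0.0291 0.06  ]
0.04919298483804035 [ 0.1305 -1.4376  1.2106] 34.7083
0.004 [ 0.594  -0.3464 -2.0914] 0.048693112740455506
0.012 [ 0.2735  0.3644 -2.0325] 0.048865139399472714
0.025 [ 0.3376  0.1434 -2.2305] 0.048999234255806136
0.04 [-0.4155 -0.4657 -1.8882] 0.04891301501567223
0.06 [-0.1815 -0.5291 -2.5518] 0.04912069520393657
0.08 [ 0.436  -0.0226 -2.1463] 0.048670106568291994
0.1 [ 0.6491  0.1318 -1.8656] 0.04894547704298172
0.125 [-0.3321 -0.6009 -2.299 ] 0.0487520086133163
[0.6235 0.029  0.1853] [ 0.8613  0.1561 -1.7379] [-0.0015 -0.0247 -0.0096] 38.425
```

Run:
```python
from h import *
np.set_printoptions(precision=1,suppress=True)
im=cv2.imread("pics/r_scene.png"); hsv=cv2.cvtColor(im,cv2.COLOR_BGR2HSV);H,S,V=[hsv[...,i].astype(int) for i in range(3)]
g=blob((H>40)&(H<95)&(S>60)&(V<140),(280,200)); ys,xs=np.nonzero(g)
a=np.linspace(0,2*np.pi,200); ring=lambda r,z,:proj('scene',np.c_[.6236+r*np.cos(a),.029+r*np.sin(a),0*a+z])
lo=ring(.075,.175); print('green x',xs.min(),xs.max(),'bottom',ys.max(),'expected',lo[:,0].min(),lo[:,0].max(),lo[:,1].max())
for X in(240,260,280,300,320): print(X,ys[xs==X].max() if (xs==X).any() else None, lo[np.abs(lo[:,0]-X)<2,1].max())
# rim front, compared with start
b=cv2.imread("pics/scene0.png")
for n,i in(('now',im),('start',b)):
    h=cv2.cvtColor(i,cv2.COLOR_BGR2HSV)[300:,:].astype(int); m=(h[...,0]>15)&(h[...,0]<32)&(h[...,1]>120)&(h[...,2]>150); m[:,:235]=0;m[:,325:]=0
    print(n,m.sum(),np.argwhere(m).mean(0))
inn=ring(.065,.082); print('inner top ring cols',inn[:,0].min(),inn[:,0].max())
for n in('jar','cup'): 
    y0,y1,x0,x1=dict(jar=(230,290,345,390),cup=(205,240,225,260))[n]; print(n,np.abs(im[y0:y1,x0:x1].astype(int)-b[y0:y1,x0:x1]).mean())
```

```text
green x 238 320 bottom 256 expected 238.14358403550318 319.2762937417013 257.70499389776217
240 233 241.6149541511086
260 252 255.08522255999006
280 256 257.70499389776217
300 252 254.11204663591872
320 220 236.2833103281215
now 348 [  7.  278.6]
start 328 [  6.6 279. ]
inner top ring cols 246.3281630491093 311.0187300791137
jar 10.267160493827161
cup 46.9774149659864
```

The outer cover is level at the expected height, and the wrist reads about 2.1 N, which is the outer alone. Handing in.

```bash
python3 -c "
from bench import manip
print(manip.hand_in())"
```

```text
the job is handed in; nothing more can be done
None
```

Done and handed in: the red slice is on the pile, the clear inner cover is seated on the stand over it, and the green outer cover is held level and at rest above the knob; I saw no sign that the jar, cup or egg box moved, but did not measure them at the end.

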